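Hold an angle cleat home in the tacking jig

TASK

Pick up the larger piece of steel angle (the loose cleat with two bolt holes) and stand it with its flange flat on the base plate in the jig, the back of its upright leg to the long fence and its end to the short fence. Press it firmly home into that corner so that it bears on both fences at once, and finish while still holding it pressed there, ready for the tack weld. Leave the offcuts and the hammer where they lie.

Things in the scene. Friction and masses are not known exactly. Their poses are not given: they have to be found in the camera images.
- cleat: Loose 80 mm length of steel angle 75 x 50 x 8 mm, about 0.6 kg, on its flat flange with two 14 mm holes, the 8 mm thick leg upright. Origin: mid-length of the heel line (bottom edge of the leg's back). z up, x out of the leg's back, y along the length: leg x -8 to 0, z 0 to 75 mm; flange x -50 to 0, z 0 to 8 mm; ends at y -40, +40 mm.
- cleat_heel_end (a point): End of the cleat's heel line, at (0, +40, 0) mm in the cleat's frame, axes as the cleat's: the bottom corner of the cleat that goes into the corner of the fences.
- jig: Jig fixed to the bench: tooling plate 260 (x) x 240 (y) x 15 mm, origin under its centre, z up. On it the job's darker base plate, x -100 to 60, y -90 to 50 mm, its top 25 mm above the bench, fences along its +x and +y edges. Two strap clamps up to 46 mm above the bench hold it: one at y -45 reaching in to x -67 mm, one at x 0 reaching in to y -57 mm.
- corner (a point): Corner to press the cleat into: where the planes of both fence faces meet the base plate's top, 25 mm above the bench, at (60, 50) mm in the jig's frame. x points into the long fence, y into the short fence, z up; free space is at -x, -y. With the cleat home its heel end is here and its axes are parallel to these.
- long_fence: Long fence: fixed steel bar 120 x 25 x 35 mm, its top 50 mm above the bench and 25 mm above the base plate. It runs along the corner's y from -132 to -12 mm (a gap is left at the corner), its face in the corner's plane x = 0. Origin: foot of that face at mid-length, x into the bar.
- short_fence: Short fence: fixed steel bar 80 x 25 x 35 mm, as high as the long one. It runs along the corner's x from -92 to -12 mm, its face in the corner's plane y = 0. Origin: foot of that face at mid-length, x into the bar (the corner's y).
- angle_offcut: Bystander: a smaller, lighter steel angle 40 x 40 x 5 mm, 110 mm long, no holes, lying near the cleat. Origin and axes as the cleat's (heel line at mid-length, x out of the back of its upright leg, y along its length).
- tube_offcut: Bystander: 120 mm length of 40 x 40 mm square steel tube, lying on the far side of the bench along its x. Origin under its centre.
- chipping_hammer: Bystander: a 270 mm welder's chipping hammer with a wooden grip, lying on the far side of the bench along its x, head at +x. Origin on the bench under its middle.
Not all that is in view belongs to the job. What is shaped like the cleat but purple is not meant.

How it is judged:
By the outcome, as a careful person would: the job done as asked, in the order asked, and still so for the second after the job is handed in, while the arm keeps its last pose, push and grip.
It also fails if it takes over 64 s, if anything falls off the work surface, if the arm or the gripper's body presses on something with over 40 N, if the wrist force passes 120 N, or if a joint passes its speed limit or range.

ROBOT

A 6-joint arm with a two-finger parallel gripper is mounted at the origin on the work surface. World frame = base frame: x ahead of the robot, y to its left, z up, the work surface at z = 0. Lengths are in m, angles in rad, forces in N, time in s.
With the tool pointing down it reaches from about 0.4 to 0.825 m from the base axis. Payload 7 kg.
Tool frame: the origin (TCP) lies midway between the tips of the shut fingers; the grasp point (between the pads) lies 19 mm behind it; z points along the fingers, x is the direction in which the jaws open and shut, and the axes are right-handed (so a half turn about z gives the same grasp; the last joint's range is limited). The gripper opens to 88 mm and grips with 3 to 60 N. Pads are 19 mm wide; open, the fingers measure 130 mm over their backs; the gripper's body (78 mm by 193 mm) begins 47 mm behind the grasp point.
Start: joints at [1.622, 0.359, 0.012, 0, -1.224, -0.288], TCP at [0.158, 0.656, 0.227] pointing down, gripper open.
Joint ranges: [-3.07, 3.07], [-1.43, 2.12], [-1.02, 1.25], [-3.03, 1.67], [-3.05, -0], [-3.03, 3.03]. Speed limits (rad/s): [2.39, 2.39, 3.01, 3.14, 3.14, 3.14].

INTERFACE

Orientations are given as [roll, pitch, yaw] about the fixed x, y, z axes, in that order (R = Rz(yaw) Ry(pitch) Rx(roll)).
In Python, from station import status, eyes, workorder gives the robot as it stands.
- The arm moves only by the shell command python3 -m jog 'ROWS' [OPENING] [FORCE]. ROWS is JSON, a list of rows, each a list of 6 numbers: the shift along the world's x, y, z in mm, then the turn, a rotation vector about the world's x, y, z in rad. A call has 1 to 12 rows; each row shifts and turns the pose as measured when the row begins; what a row does not reach is not made up. A row lasts 1/10 s, in which the tool goes at most 50 mm and 8.59 degrees, less where a joint would pass 70% of its speed; a pose out of reach is approached as far as the arm can. A call with a gripper value outside its range is refused whole. OPENING is the opening, from 0 (shut) to 1 (fully open), set as the call begins (- or left out, the last holds). The fingers move at their own pace and stop on an object; FORCE is the grip in N (left out, the last holds). Time passes only in rows, so rows that do not move let the fingers close. It gives the time, the measured TCP pose, the force and the opening at its end, in the units of the state.
- status.get_state(): the state, without advancing time (a new reading comes with each control period).
- eyes.grab_frame(name): name is "scene" or "side" or "wrist"; returns the picture (480x640x3 uint8, blue, green, red); there is no depth.
- eyes.calibration(name): a dict with "camera_matrix" (3x3 intrinsics, pixels), "cam_to_world" (4x4, takes a point from camera to world coordinates); the wrist camera has in their place "hand_eye" (4x4, takes a point from camera to tool coordinates, whose origin is the TCP and whose axes are the tool frame's). Camera axes: x right, y up, looking along -z (the intrinsics and any distortion apply to the point x, -y, -z); pixel columns grow to the right and rows downward; lengths in m; the calibration is good to about 2 mm. The wrist camera is an equidistant fisheye: a pixel r from the principal point sees the ray r / f radians off the axis. A picture is of the moment at which its call begins: read the wrist's pose just before it. calibration takes no time and is no camera call.
- workorder.job_done(): hands the job in, once; it reports no verdict.
The state is a dict: "t": time; "q": joint angles; "qd": joint speeds; "joint_efforts": joint torques, N m; "eef_pos": TCP position; "ee_rot": TCP orientation; "force": force on the tool from outside, world axes, zero at the start; "moment": the same for the moment, N m; "width": finger opening in m.
Only numpy, scipy, OpenCV 4.12 (cv2) and the standard library are available. Lean on these libraries where they do the work, as an engineer would, in place of code of your own. Each camera call takes 0.05 s, during which the arm holds its last target. There are 200 camera calls.

## Working session

There is one attempt and no reset: what is moved stays moved. The work goes in short steps, Python scripts to look and compute and a shell command to move; the robot and the scene stay as the last step left them, time stands still between calls to the robot, and variables do not carry over. Pictures are saved under pics/ and viewed, about 8 in all and at most 12, crops included, and the job is handed in when it is done.

```bash
ls; mkdir -p pics
cat > h.py <<'E'
import numpy as np, cv2
from station import status, eyes, workorder
from scipy.spatial.transform import Rotation as R
def cal(n):
    c=eyes.calibration(n); return c
def ray(n,u,v,st=None):
    c=cal(n); K=np.array(c['camera_matrix'],float)
    x=(u-K[0,2])/K[0,0]; y=(v-K[1,2])/K[1,1]
    if n=='wrist':
        r=np.hypot(x,y); s=np.sin(r)/max(r,1e-9); d=np.array([x*s,-y*s,-np.cos(r)])
        st=st or status.get_state()
        T=np.eye(4); T[:3,:3]=R.from_euler('xyz',st['ee_rot']).as_matrix(); T[:3,3]=st['eef_pos']
        M=T@np.array(c['hand_eye'])
    else:
        d=np.array([x,-y,-1.]); M=np.array(c['cam_to_world'])
    return M[:3,3],M[:3,:3]@d
def onz(n,u,v,z,st=None):
    o,d=ray(n,u,v,st); return o+d*(z-o[2])/d[2]
def proj(n,p,st=None):
    c=cal(n);K=np.array(c['camera_matrix'],float)
    if n=='wrist':
        st=st or status.get_state()
        T=np.eye(4); T[:3,:3]=R.from_euler('xyz',st['ee_rot']).as_matrix(); T[:3,3]=st['eef_pos']
        M=T@np.array(c['hand_eye'])
    else: M=np.array(c['cam_to_world'])
    q=M[:3,:3].T@(np.asarray(p)-M[:3,3]); q=q*[1,-1,-1]
    if n=='wrist':
        r=np.hypot(q[0],q[1]); th=np.arctan2(r,q[2]); x,y=q[:2]/r*th
    else: x,y=q[:2]/q[2]
    return K[0,0]*x+K[0,2],K[1,1]*y+K[1,2]
E
python3 - <<'E'
from h import *
np.set_printoptions(precision=3,suppress=True)
s=status.get_state(); print(s)
for n in('scene','side','wrist'):
    c=cal(n); print(n,c); cv2.imwrite(f'pics/{n}0.png',eyes.grab_frame(n))
E
```

```text
pics
{'t': 0.0, 'q': array([ 1.622,  0.359,  0.011, -0.   , -1.224, -0.288]), 'qd': array([-0.002, -0.   ,  0.   ,  0.   ,  0.001, -0.001]), 'joint_efforts': array([  0.001, -58.272,  29.306,   6.997,   0.007,  -0.   ]), 'eef_pos': array([0.158, 0.656, 0.226]), 'ee_rot': array([-3.141, -0.002, -1.808]), 'force': array([-0.263, -0.01 , -0.121]), 'moment': array([ 0.023, -0.02 ,  0.025]), 'width': 0.08786469214123505}
scene {'camera_matrix': array([[558.701,   0.   , 317.732],
       [  0.   , 558.701, 241.971],
       [  0.   ,   0.   ,   1.   ]]), 'cam_to_world': array([[ 0.827, -0.484,  0.285,  0.978],
       [ 0.561,  0.699, -0.442, -0.523],
       [ 0.014,  0.526,  0.85 ,  1.092],
       [ 0.   ,  0.   ,  0.   ,  1.   ]])}
side {'camera_matrix': array([[489.959,   0.   , 322.553],
       [  0.   , 489.959, 242.433],
       [  0.   ,   0.   ,   1.   ]]), 'cam_to_world': array([[ 0.879,  0.247, -0.407,  0.195],
       [-0.476,  0.436, -0.764, -0.797],
       [-0.011,  0.866,  0.501,  0.578],
       [ 0.   ,  0.   ,  0.   ,  1.   ]])}
wrist {'camera_matrix': array([[371.648,   0.   , 321.387],
       [  0.   , 371.648, 238.108],
       [  0.   ,   0.   ,   1.   ]]), 'hand_eye': array([[ 1.   , -0.002,  0.   ,  0.002],
       [-0.001, -0.966, -0.26 , -0.071],
       [ 0.001,  0.26 , -0.966, -0.158],
       [ 0.   ,  0.   ,  0.   ,  1.   ]])}
```

View pics/scene0.png

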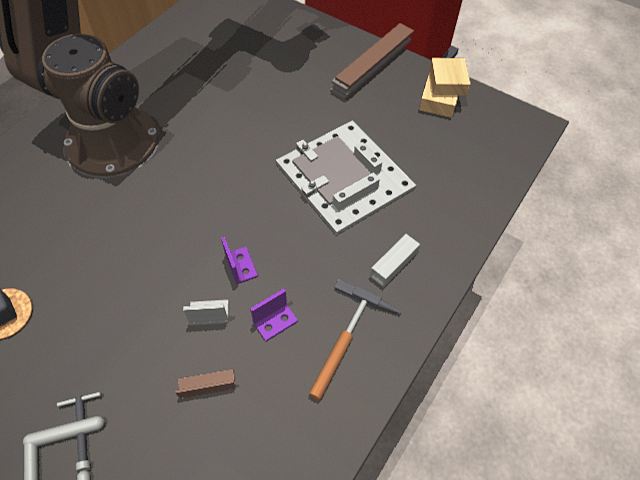

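View pics/wrist0.png

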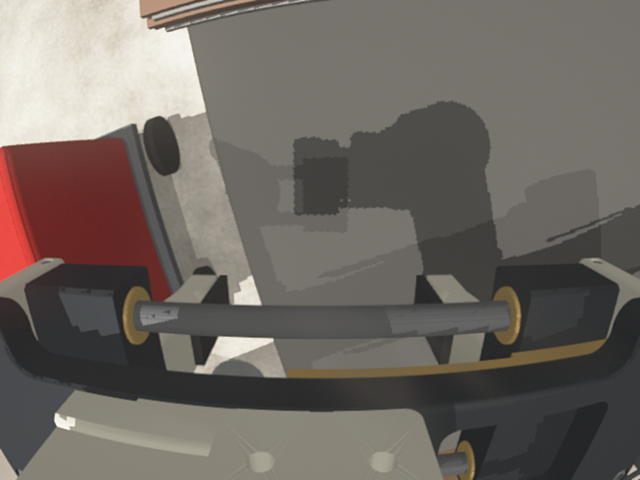

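The scene shows several candidates: purple angles with holes at (240,260) and (275,315), a light grey angle at (206,312), and a brown piece at (206,383). The jig is at (345,175), the tube at (395,260) and the hammer at (355,335). The wrist view shows only empty bench. I'll enlarge the candidates in both cameras.

Run:
```python
from h import *
a=cv2.imread('pics/scene0.png')[220:410,160:320]; b=cv2.imread('pics/side0.png')
cv2.imwrite('pics/crop1.png',cv2.resize(a,None,fx=3,fy=3,interpolation=cv2.INTER_CUBIC))
for u,v in [(240,275),(275,325),(206,322),(206,390),(345,175)]: 
  p=onz('scene',u,v,0); print((u,v),p.round(3),np.round(proj('side',p)))
```

```text
(240, 275) [ 0.518 -0.124  0.   ] [307. 309.]
(275, 325) [ 0.652 -0.176  0.   ] [381. 303.]
(206, 322) [ 0.529 -0.252  0.   ] [346. 348.]
(206, 390) [ 0.622 -0.364  0.   ] [431. 370.]
(345, 175) [0.557 0.246 0.   ] [254. 225.]
```

View pics/crop1.png

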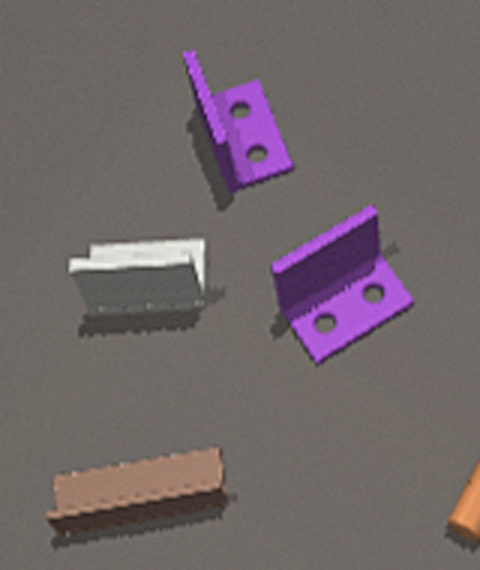

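View pics/side0.png

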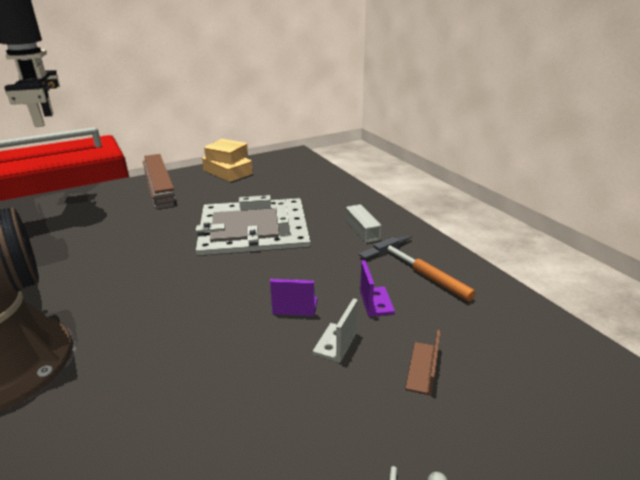

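The grey angle at scene (206,312), side (337,333), shows two holes in the side view and is not purple, so it is the cleat. The brown one at (206,383) is longer, lower and has no holes, so it is the offcut. The two purple ones are decoys. Next I measure the cleat and the jig coarsely.

Run:
```python
from h import *
np.set_printoptions(precision=3,suppress=True)
f=lambda x,y:(160+x/3,220+y/3)
for nm,p,z in [('B1',(85,308),0),('B2',(203,303),0),('T1',(72,268),.075),('T2',(193,265),.075)]:
    print(nm,onz('scene',*f(*p),z)[:2])
for nm,p,z in [('sTfar',(357,302),.075),('sTnear',(338,323),.075),('sBnear',(339,359),0)]: print(nm,onz('side',*p,z)[:2])
im=cv2.imread('pics/scene0.png'); hsv=cv2.cvtColor(im,cv2.COLOR_BGR2HSV)
m=((hsv[...,2]>120)).astype(np.uint8)*255; m[:, :270]=0;m[:,420:]=0;m[:115]=0;m[235:]=0
c=max(cv2.findContours(m,0,2)[0],key=cv2.contourArea); h=cv2.convexHull(c)
q=cv2.approxPolyDP(h,8,True)[:,0]; print(q)
w=np.array([onz('scene',*p,.015)[:2] for p in q]); print(w,np.linalg.norm(w-np.roll(w,-1,0),axis=1),w.mean(0))
```

```text
B1 [ 0.499 -0.275]
B2 [ 0.565 -0.225]
T1 [ 0.506 -0.275]
T2 [ 0.57  -0.228]
sTfar [ 0.559 -0.235]
sTnear [ 0.504 -0.267]
sBnear [ 0.504 -0.27 ]
[[352 120]
 [415 185]
 [336 231]
 [276 159]]
[[0.479 0.4  ]
 [0.719 0.306]
 [0.634 0.086]
 [0.394 0.18 ]] [0.258 0.236 0.258 0.236] [0.556 0.243]
```

Both sizes check out: heel about 81 mm, jig 258 x 236 mm. Cleat heel mid is near (0.535,-0.250) with x at -54°. The jig centre is (0.556,0.243) with x at -21.4°, so the corner is near (0.630,0.268). I'll go over the jig at the final yaw first, for a close wrist look on the way.

```bash
python3 -m jog '[[28,-37,4,0,0,-0.142],[28,-37,4,0,0,-0.142],[28,-37,4,0,0,-0.142],[28,-37,4,0,0,-0.142],[28,-37,4,0,0,-0.142],[28,-37,4,0,0,-0.142],[28,-37,4,0,0,-0.142],[28,-37,4,0,0,-0.142],[28,-37,4,0,0,-0.142],[28,-37,4,0,0,-0.142],[28,-37,4,0,0,-0.142],[28,-37,4,0,0,-0.142]]' 1
python3 -m jog '[[0,0,0,0,0,0],[0,0,0,0,0,0]]'
python3 - <<'E'
from h import *
s=status.get_state(); print(s['t'],s['eef_pos'],s['ee_rot'],s['q'])
cv2.imwrite('pics/w1.png',eyes.grab_frame('wrist'))
np.save('w1s.npy',np.r_[s['eef_pos'],s['ee_rot']])
print(proj('wrist',[.630,.268,.025],s))
E
```

```text
t: 1.35
eef_pos: [0.4987, 0.1955, 0.271]
ee_rot: [-3.14, -0.007, 2.714]
force: [0.8, 1.6, 0.6]
width: 0.0877
t: 1.55
eef_pos: [0.5012, 0.1903, 0.271]
ee_rot: [-3.139, -0.006, 2.702]
force: [0.3, 0.4, -0.3]
width: 0.0873
1.55 [0.501249   0.19030016 0.27097098] [-3.13929394 -0.00646478  2.70153163] [ 0.72487752  0.10629019 -0.21644951 -0.00529776 -1.25272516 -1.16326256]
(np.float64(252.1701813793975), np.float64(308.0706374893783))
```

View pics/w1.png

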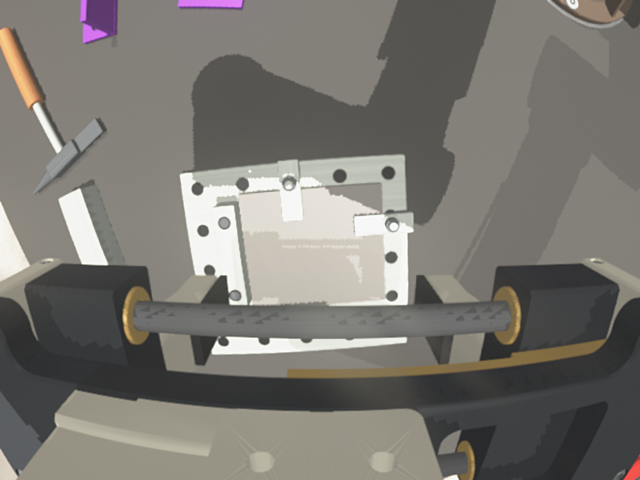

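The wrist sees the long fence at about (217-245, 205-305), the base plate, and clamps at (290,190) and (385,225). The short fence is hidden behind the gripper bar. I'll fit the plate and fence edges for yaw and position.

Run:
```python
from h import *
np.set_printoptions(precision=4,suppress=True)
v=np.load('w1s.npy'); st={'eef_pos':v[:3],'ee_rot':v[3:]}
g=cv2.cvtColor(cv2.imread('pics/w1.png'),cv2.COLOR_BGR2GRAY).astype(float)
def fit(pts,z):
    w=np.array([onz('wrist',u+0.,vv+0.,z,st)[:2] for u,vv in pts])
    for _ in range(4):
        c=w.mean(0); d=np.linalg.svd(w-c)[2][0]; n=np.array([-d[1],d[0]]); r=(w-c)@n; w=w[abs(r)<max(.0012,2*r.std())]
    a=np.degrees(np.arctan2(d[1],d[0])); return c,a,len(w),r.std()*1e3
def ex(line,sgn): 
    k=np.argmax(sgn*np.diff(cv2.GaussianBlur(line.reshape(1,-1),(3,1),0)[0])); return k+.5
L=[(170+ex(g[r,170:215],1),r) for r in range(180,262)]
Rr=[(395+ex(g[r,395:425],-1),r) for r in range(162,205)]+[(395+ex(g[r,395:425],-1),r) for r in range(240,275)]
T=[(c,145+ex(g[145:190,c],1)) for c in range(190,275)]+[(c,145+ex(g[145:190,c],1)) for c in range(305,400)]
F=[(225+ex(g[r,225:243],-1),r) for r in range(212,285)]
F2=[(215-6+ex(g[r,209:225],1),r) for r in range(212,265)]
F3=[(236+ex(g[r,236:252],1),r) for r in range(212,290)]
for n,p,z in(('left/+x edge',L,.015),('right/-x',Rr,.015),('top/-y',T,.015),('fence inner top',F,.05),('fence foot',F3,.025)):
    print(n,p[0],p[-1],*fit(p,z))
cv2.imwrite('pics/c2.png',cv2.resize(cv2.imread('pics/w1.png')[150:315,170:420],None,fx=3.2,fy=3.2,interpolation=cv2.INTER_CUBIC))
```

```text
left/+x edge (np.float64(179.5), 180) (np.float64(192.5), 261) [0.6555 0.1406] 69.23400180211881 65 0.3790599149366325
right/-x (np.float64(404.5), 162) (np.float64(407.5), 274) [0.4178 0.246 ] 69.65265544784774 78 0.2894748447281533
top/-y (190, np.float64(172.5)) (399, np.float64(154.5)) [0.513  0.1317] 159.22684254477352 156 0.35062662577185005
fence inner top (np.float64(234.5), 212) (np.float64(234.5), 284) [0.5977 0.1851] 68.0504822168678 63 0.4145451888941572
fence foot (np.float64(239.5), 212) (np.float64(249.5), 289) [0.6032 0.2003] 68.90758715027182 78 0.3800794952432576
```

View pics/c2.png

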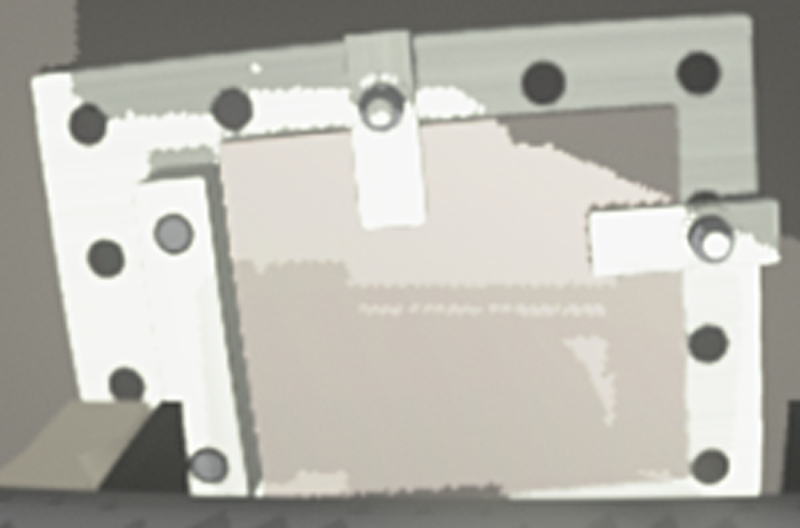

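Jig measurements agree from both cameras (within 1 mm): corner at (0.6296, 0.2691), jig y at 69.2°. Now to the cleat, stopping where the wrist camera can see it.

```bash
python3 -m jog '[[12,-39,-6,0,0,-0.05],[12,-39,-6,0,0,-0.05],[12,-39,-6,0,0,-0.05],[12,-39,-6,0,0,-0.05],[12,-39,-6,0,0,-0.05],[12,-39,-6,0,0,-0.05],[12,-39,-6,0,0,-0.05],[12,-39,-6,0,0,-0.05],[12,-39,-6,0,0,-0.05],[12,-39,-6,0,0,-0.05],[0,0,0,0,0,0],[0,0,0,0,0,0]]'
python3 - <<'E'
from h import *
s=status.get_state(); print(s['t'],s['eef_pos'],s['ee_rot'])
f=eyes.grab_frame('wrist'); cv2.imwrite('pics/w2.png',f)
np.save('w2s.npy',np.r_[s['eef_pos'],s['ee_rot']])
u,v=map(int,proj('wrist',[.533,-.247,.03],s)); print(u,v)
u=min(max(u,100),540);v=max(v,100)
x0,y0=u-100,v-75; print('crop origin',x0,y0)
cv2.imwrite('pics/c3.png',cv2.resize(f[y0:y0+150,x0:x0+200],None,fx=4,fy=4,interpolation=cv2.INTER_CUBIC))
E
```

```text
t: 2.8
eef_pos: [0.6227, -0.1957, 0.2059]
ee_rot: [-3.139, -0.009, 2.222]
force: [-0.3, 0.1, -0.1]
width: 0.0878
2.8 [ 0.62271724 -0.19572961  0.20587866] [-3.13901633 -0.0089508   2.22199111]
336 105
crop origin 236 30
```

View pics/c3.png

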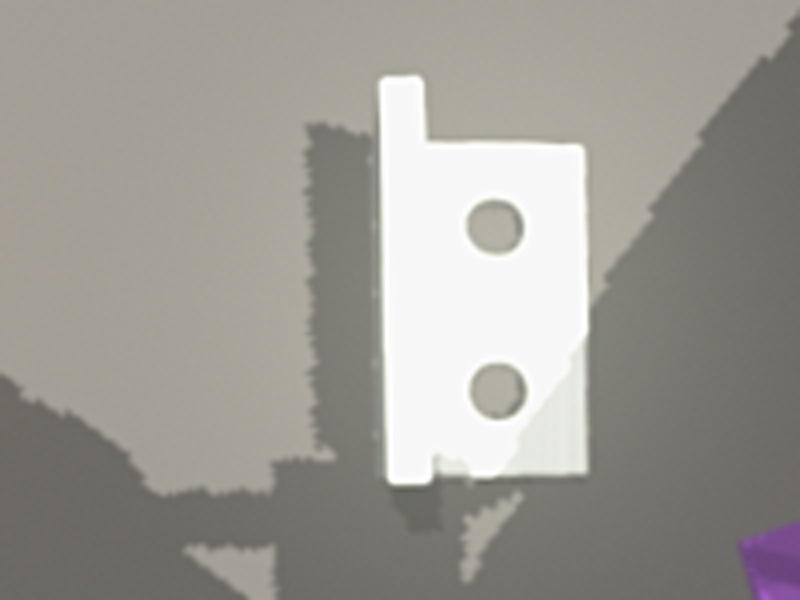

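This confirms the cleat: grey, upright leg on the left of the crop (top corners (379,78), (424,78), (434,482), (388,484)), and two holes at (495,226) and (497,390).

Run:
```python
from h import *
np.set_printoptions(precision=4,suppress=True)
v=np.load('w2s.npy'); st={'eef_pos':v[:3],'ee_rot':v[3:]}
P=[onz('wrist',236+(x-1.5)/4,30+(y-1.5)/4,z,st)[:2] for x,y,z in [(379,76,.075),(424,76,.075),(434,484,.075),(388,486,.075),(585,143,.008),(588,475,.008)]]
P=np.array(P); print(P)
for a,b in((0,3),(1,2),(4,5)): d=P[b]-P[a]; print(np.linalg.norm(d),np.degrees(np.arctan2(d[1],d[0])))
c=P[:4].mean(0); print('leg mid',c,'thick',np.linalg.norm(P[0]-P[1]))
a=np.radians(36.); y=np.array([np.cos(a),np.sin(a)]);x=np.array([y[1],-y[0]])
f=P[4:].mean(0); print('from flange',f+46*x/1e3); print('yaw now',np.degrees(v[5]))
```

```text
[[ 0.5048 -0.2777]
 [ 0.4994 -0.2709]
 [ 0.5626 -0.2201]
 [ 0.5683 -0.2269]
 [ 0.4722 -0.2379]
 [ 0.5362 -0.1876]]
0.08130328726832875 38.6360014123803
0.08099783518796667 38.80074023012256
0.08138268091150073 38.13661081814288
leg mid [ 0.5338 -0.2489] thick 0.008665198960652438
from flange [ 0.5313 -0.2499]
yaw now 127.31071255232168
```

Wrist and scene agree: leg mid (0.5335,-0.2489), y axis at 38.5°, thickness and length as given. Moving over it and descending most of the way.

```bash
python3 -m jog '[[-22,-13,0,-0.0055,-0.0075,0.02],[-22,-13,0,0,0,0],[-22,-13,0,0,0,0],[-22,-13,0,0,0,0],[0,0,-20,0,0,0],[0,0,-20,0,0,0],[0,0,-20,0,0,0],[0,0,-20,0,0,0],[0,0,-20,0,0,0],[0,0,0,0,0,0],[0,0,0,0,0,0]]'
```

```text
t: 3.95
eef_pos: [0.5347, -0.23, 0.1091]
ee_rot: [3.134, 0.007, 2.278]
force: [-0.2, 0.7, -0.1]
width: 0.0877
```

```bash
python3 -m jog '[[0,-10,0,0,0.01,-0.035],[-1,-9,0,0,0,0],[0,0,0,0,0,0],[0,0,0,0,0,0]]'
```

```text
t: 4.35
eef_pos: [0.5361, -0.2496, 0.1131]
ee_rot: [3.139, 0.005, 2.244]
force: [0.2, -0.3, 0.2]
width: 0.0873
```

```bash
python3 -m jog '[[-1,0,-18,0,0.004,0],[-1,0,-18,0,0,0],[0,0,-18,0,0,0],[0,0,-18,0,0,0],[0,0,0,0,0,0],[0,0,0,0,0,0]]'
```

```text
t: 4.95
eef_pos: [0.5355, -0.251, 0.0423]
ee_rot: [3.138, 0.007, 2.243]
force: [0.1, -1.0, 0.9]
width: 0.0879
```

```bash
python3 -m jog '[[-2,2,-4,0.004,0.006,0],[0,0,0,0,0,0]]'; python3 -m jog '[[0,0,0,0,0,0],[0,0,0,0,0,0],[0,0,0,0,0,0],[0,0,0,0,0,0],[0,0,0,0,0,0],[0,0,0,0,0,0],[0,0,0,0,0,0],[0,0,0,0,0,0]]' 0 60
```

```text
t: 5.15
eef_pos: [0.5342, -0.2491, 0.0397]
ee_rot: [3.139, 0.001, 2.243]
force: [0.1, -1.1, -0.4]
width: 0.0878
t: 5.95
eef_pos: [0.5355, -0.2493, 0.0418]
ee_rot: [3.137, 0.004, 2.243]
force: [-0.7, 0.0, -0.4]
width: 0.029
```

```bash
python3 -m jog '[[0,0,0,0,0,0],[0,0,0,0,0,0],[0,0,0,0,0,0],[0,0,0,0,0,0],[0,0,0,0,0,0],[0,0,0,0,0,0],[0,0,0,0,0,0],[0,0,0,0,0,0]]'
```

```text
t: 6.75
eef_pos: [0.5351, -0.2491, 0.0416]
ee_rot: [3.137, 0.003, 2.243]
force: [-0.0, 0.4, 0.3]
width: 0.0079
```

Gripped at 7.9 mm, which matches the leg. Lifting.

```bash
python3 -m jog '[[0,0,10,0,0,0],[0,0,15,0,0,0],[0,0,20,0,0,0],[0,0,20,0,0,0],[0,0,20,0,0,0],[0,0,0,0,0,0],[0,0,0,0,0,0]]'
```

```text
t: 7.45
eef_pos: [0.5286, -0.2472, 0.1254]
ee_rot: [-3.139, -0.009, 2.24]
force: [-1.1, -0.3, -7.5]
width: 0.0076
```

```bash
python3 -m jog '[[0,0,18,0,0,0],[0,0,18,0,0,0],[6,25,0,0,0,0.03],[6,45,0,0,0,0.055],[6,50,0,0,0,0.055],[6,50,0,0,0,0.055],[6,50,0,0,0,0.055],[6,50,0,0,0,0.055],[6,50,0,0,0,0.055],[6,50,0,0,0,0.055],[6,45,0,0,0,0.055],[6,25,0,0,0,0.05]]'
python3 -m jog '[[0,0,0,0,0,0],[0,0,0,0,0,0],[0,0,0,0,0,0]]'
```

```text
t: 8.65
eef_pos: [0.5755, 0.1973, 0.1433]
ee_rot: [-3.121, -0.029, 2.768]
force: [0.2, 0.1, -6.6]
width: 0.008
t: 8.95
eef_pos: [0.5735, 0.2005, 0.1378]
ee_rot: [-3.116, -0.034, 2.773]
force: [0.5, -0.0, -7.1]
width: 0.0077
```

```bash
python3 -m jog '[[10,14,0,0.012,-0.041,0.005],[10,13,0,0,0,0],[0,0,0,0,0,0],[0,0,0,0,0,0]]'
```

```text
t: 9.35
eef_pos: [0.5932, 0.2242, 0.136]
ee_rot: [-3.137, -0.003, 2.773]
force: [-0.5, -0.2, -6.9]
width: 0.0078
```

```bash
python3 -m jog '[[0,2,-15,0,-0.004,0.005],[0,0,-15,0,0,0],[0,0,-15,0,0,0],[0,0,-10,0,0,0],[0,0,0,0,0,0],[0,0,0,0,0,0]]'
python3 - <<'E'
from h import *
s=status.get_state(); print(s['eef_pos'],s['ee_rot'])
d=(np.array([.6120,.2340])-s['eef_pos'][:2])*1e3; print('to go jig x,y mm',d@[.9348,-.3551],d@[.3551,.9348])
f=eyes.grab_frame('scene'); cv2.imwrite('pics/c4.png',cv2.resize(f[90:245,265:465],None,fx=4,fy=3.8,interpolation=cv2.INTER_CUBIC))
E
```

```text
t: 9.95
eef_pos: [0.5937, 0.2233, 0.078]
ee_rot: [-3.136, -0.002, 2.774]
force: [0.6, 0.1, -6.4]
width: 0.008
[0.593672   0.22327137 0.07798103] [-3.13568767e+00 -2.00748355e-03  2.77407744e+00]
to go jig x,y mm 13.32328273431732 16.537396613488017
```

View pics/c4.png

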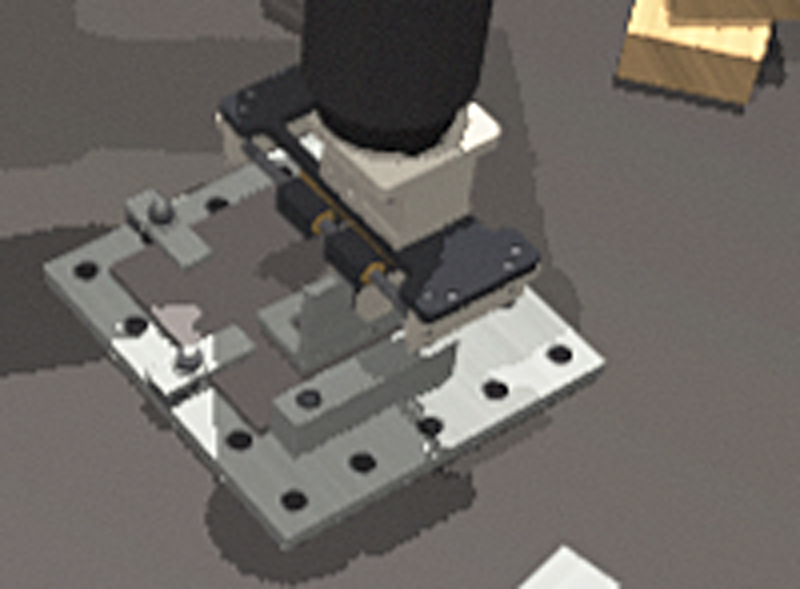

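The cleat, at crop (345,310), hangs inside the long fence at (370,390), clear of the clamps. Lowering gently to contact.

```bash
python3 -m jog '[[0,0,-4,0,0,0.003],[0,0,-3,0,0,0],[0,0,-3,0,0,0]]'; python3 -m jog '[[0,0,-2,0,0,0],[0,0,-2,0,0,0]]'
```

```text
t: 10.3
eef_pos: [0.5948, 0.224, 0.0695]
ee_rot: [-3.139, 0.0, 2.778]
force: [-0.0, -0.4, -7.5]
width: 0.0078
t: 10.5
eef_pos: [0.5954, 0.2241, 0.0667]
ee_rot: [-3.139, 0.001, 2.778]
force: [-4.2, -4.3, 13.5]
width: 0.0077
```

Contact at z 0.0667, against 0.0666 expected. Sliding toward the corner.

```bash
cat > g.py <<'E'
from h import *
s=status.get_state(); f=s['force']
d=(np.array([.6120,.2340])-s['eef_pos'][:2])*1e3; X=[.9348,-.3551];Y=[.3551,.9348]
print('to go',(d@X).round(1),(d@Y).round(1),'F jig',(f[:2]@X).round(1),(f[:2]@Y).round(1),f[2].round(1),'M',s['moment'].round(2),'yaw',s['ee_rot'].round(4),'z',s['eef_pos'][2].round(4),'w',round(s['width'],4))
E
python3 -m jog '[[4,2.2,0,0,0,0],[4,2.2,0,0,0,0],[4,2.2,0,0,0,0]]' >/dev/null; python3 g.py
```

```text
to go 2.7 4.0 F jig 0.1 0.2 -6.5 M [ 0.1  -0.12  0.07] yaw [-3.1405e+00  2.1000e-03  2.7786e+00] z 0.0673 w 0.0075
```

```bash
python3 -m jog '[[1.3,1.1,0,0,0,0],[0.7,1.9,-0.5,0,0,0]]' >/dev/null; python3 g.py;  python3 -m jog '[[0.5,1.4,-0.5,0,0,0]]' >/dev/null; python3 g.py; python3 -m jog '[[0.5,1.4,-0.5,0,0,0]]' >/dev/null; python3 g.py
```

```text
to go 1.1 -0.1 F jig -0.2 -2.1 0.5 M [-0.33  0.36  0.05] yaw [-3.1401e+00  2.4000e-03  2.7786e+00] z 0.0668 w 0.0075
to go 0.9 -1.4 F jig -0.6 -5.9 3.7 M [-1.87  1.26 -0.01] yaw [-3.1394e+00  2.6000e-03  2.7787e+00] z 0.0668 w 0.0075
to go 0.9 -1.6 F jig -0.5 -9.3 5.0 M [-2.81  1.38 -0.01] yaw [-3.1370e+00  2.2000e-03  2.7788e+00] z 0.0669 w 0.0078
```

Short fence met (F_y -9 N, motion stopped). Now the long fence, keeping y pressed.

```bash
python3 -m jog '[[1.8,0.6,-0.5,0,0,0]]' >/dev/null; python3 g.py;  python3 -m jog '[[1.8,0.6,-0.5,0,0,0]]' >/dev/null; python3 g.py; python3 -m jog '[[1.8,0.6,-0.5,0,0,0]]' >/dev/null; python3 g.py
```

```text
to go 0.7 -1.5 F jig -12.3 -3.5 8.4 M [ 0.71  4.69 -0.01] yaw [-3.1347e+00  1.0000e-04  2.7783e+00] z 0.0669 w 0.0076
to go 0.7 -1.4 F jig -8.7 -4.4 6.2 M [ 0.1   3.56 -0.07] yaw [-3.1327e+00 -2.2000e-03  2.7779e+00] z 0.0669 w 0.0078
to go 0.7 -1.6 F jig -7.3 -5.9 5.6 M [-0.16  3.22 -0.04] yaw [-3.1308 -0.0044  2.7776] z 0.067 w 0.0076
```

Both fences are in contact, but the wrist is creeping off level by about 0.6°. I'll turn it back while pressing harder and down.

```bash
python3 -m jog '[[2.2,1.4,-1.2,0.010,-0.009,0.001]]' >/dev/null; python3 g.py;  python3 -m jog '[[2.2,1.4,-1.2,0.009,-0.007,0.001]]' >/dev/null; python3 g.py
```

```text
to go 0.7 -1.5 F jig -9.4 -11.0 16.6 M [-2.66  5.1  -0.09] yaw [-3.1392e+00 -2.2000e-03  2.7788e+00] z 0.0667 w 0.0072
to go 0.7 -1.3 F jig -8.6 -9.4 13.0 M [-1.81  4.46 -0.02] yaw [ 3.1367e+00 -1.3000e-03  2.7798e+00] z 0.0666 w 0.0078
```

```bash
python3 -m jog '[[4.8,1.6,-1.5,0.0,-0.004,0]]' >/dev/null; python3 g.py;  python3 -m jog '[[4.8,1.8,-1.5,0.003,-0.004,0]]' >/dev/null; python3 g.py
```

```text
to go 0.4 -1.2 F jig -28.7 -11.2 30.6 M [ 0.31 11.88 -0.04] yaw [ 3.1404 -0.0032  2.779 ] z 0.0665 w 0.0074
to go 0.5 -1.2 F jig -21.9 -12.1 23.6 M [-0.74  9.12 -0.09] yaw [-3.1412 -0.0065  2.7785] z 0.0666 w 0.0077
```

```bash
python3 -m jog '[[4.2,3.4,-0.8,0.001,-0.009,0]]' >/dev/null; python3 g.py;  python3 -m jog '[[4.2,3.4,-0.8,0.001,-0.007,0]]' >/dev/null; python3 g.py
python3 - <<'E'
from h import *
f=eyes.grab_frame('scene'); g=eyes.grab_frame('side')
a=cv2.resize(f[110:230,300:420],None,fx=3.3,fy=4.5,interpolation=cv2.INTER_CUBIC);b=cv2.resize(g[160:280,190:310],None,fx=3.3,fy=4.5,interpolation=cv2.INTER_CUBIC)
cv2.imwrite('pics/c5.png',np.hstack([a,b]))
E
python3 g.py
```

```text
to go 0.7 -1.6 F jig -8.5 -16.4 13.8 M [-4.32  5.22  0.02] yaw [-3.1382 -0.0036  2.7779] z 0.0668 w 0.0074
to go 0.7 -1.7 F jig -10.8 -15.6 15.3 M [-3.44  6.13  0.11] yaw [-3.1339e+00 -2.1000e-03  2.7773e+00] z 0.0669 w 0.0077
to go 0.7 -1.7 F jig -12.5 -14.8 16.9 M [-3.2   6.4   0.02] yaw [-3.1339e+00 -2.2000e-03  2.7774e+00] z 0.0669 w 0.008
```

View pics/c5.png

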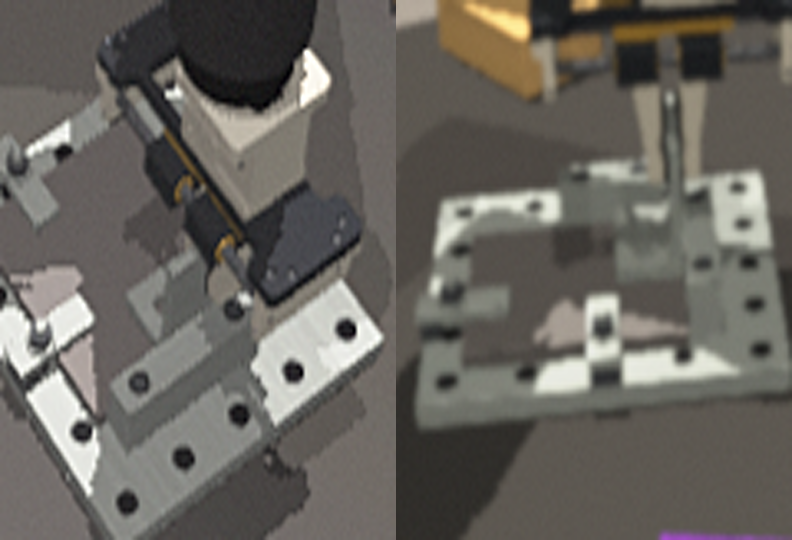

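The pictures show the cleat down in the corner, with its back along the long fence and its end at the short fence. One last levelling push with balanced force, then I check that it holds steady.

```bash
python3 -m jog '[[4.4,2.9,-1.6,0.009,-0.009,0.001]]' >/dev/null; python3 g.py;  python3 -m jog '[[4.6,2.6,-1.6,0.006,-0.008,0.001]]' >/dev/null; python3 g.py
python3 - <<'E'
from h import *
for _ in range(8): eyes.grab_frame('side')
E
python3 g.py
```

```text
to go 0.6 -1.6 F jig -18.9 -15.5 25.8 M [-2.43  8.85  0.02] yaw [-3.1380e+00 -2.1000e-03  2.7781e+00] z 0.0667 w 0.0076
to go 0.6 -1.5 F jig -20.7 -12.6 24.3 M [-1.55  8.91  0.01] yaw [-3.1398e+00 -2.2000e-03  2.7786e+00] z 0.0667 w 0.0078
to go 0.6 -1.5 F jig -17.6 -13.8 22.5 M [-2.13  8.36  0.06] yaw [-3.1396e+00 -2.2000e-03  2.7787e+00] z 0.0667 w 0.0076
```

```bash
python3 -m jog '[[5.2,4.2,-0.4,0.005,-0.006,0]]' >/dev/null; python3 g.py;  python3 -m jog '[[5.2,4.2,-0.4,0.008,-0.008,0.0]]' >/dev/null; python3 g.py
python3 - <<'E'
from h import *
for _ in range(8): eyes.grab_frame('side')
E
python3 g.py
```

```text
to go 0.7 -1.7 F jig -10.3 -18.7 11.2 M [-4.94  6.25  0.02] yaw [-3.1373 -0.0046  2.7779] z 0.0669 w 0.0079
to go 0.6 -1.8 F jig -12.2 -17.6 15.4 M [-4.34  6.85  0.06] yaw [-3.1378 -0.0063  2.7771] z 0.0669 w 0.0076
to go 0.6 -1.8 F jig -13.5 -16.5 17.3 M [-4.    7.15  0.07] yaw [-3.1379 -0.0063  2.777 ] z 0.0669 w 0.0079
```

```bash
python3 -m jog '[[6,4,-0.9,0.007,-0.014,0.002]]' >/dev/null; python3 g.py
python3 - <<'E'
from h import *
for _ in range(8): eyes.grab_frame('side')
E
python3 g.py
```

```text
to go 0.5 -1.7 F jig -24.1 -17.9 27.8 M [-2.95 10.86  0.04] yaw [-3.1391e+00 -3.1000e-03  2.7782e+00] z 0.0668 w 0.0076
to go 0.6 -1.6 F jig -18.0 -17.8 21.9 M [-3.46  9.15 -0.03] yaw [-3.1393e+00 -3.1000e-03  2.7782e+00] z 0.0667 w 0.0073
```

Level within 0.25°, yaw on target, and the push is steady at about 18 N on each fence axis and about 22 N down. Handing in.

```bash
python3 -c "
from station import workorder; print(workorder.job_done())"; python3 g.py
```

```text
the job is handed in; nothing more can be done
None
the job is handed in; nothing more can be done
```

I picked up the grey cleat with the two holes by its upright leg and set it on the base plate in the jig. I then pressed it into the corner of both fences and handed the job in with it still gripped at 60 N. The purple angles, the offcuts and the hammer were not touched.

**Last checks before handing in**
- **Push:** about 18 N on each fence axis and 22 N down, steady while holding still for 0.4 s.
- **Grip:** the fingers stayed closed at about 7.5 mm on the leg.
- **Alignment:** yaw was within 0.05° of the measured jig yaw. The tool was level within about 0.25°.
- **Height:** the tool was at 66.7 mm, against 66.6 mm expected with the flange flat.
- **Time:** I last read the clock at 10.5 s. The pressing after that added only a few seconds, well inside the 64 s limit.

**Disagreements**
- **Stop position:** the cleat stopped 0.6 mm short of my measured position in x and 1.6 mm past it in y. That is within the 2 mm calibration, so I went by the contact forces.
- **Tilt while pressing:** the wrist crept off level by up to about 0.6°, and I corrected it during the last pushes.
- **Share of the push:** some of the sideways force may be friction on the base plate, so each fence may carry less than 18 N.
- **Pictures:** the last ones I viewed, taken shortly before the final pushes, show the cleat in the corner. They are too coarse to show a gap under a millimetre.

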